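Hold the belt tensioner down for a belt change

TASK

Two bench belt grinders stand here without their belts; work on the one that still has its idler wheel on the tensioner arm, and leave alone the one whose idler wheel is off, and the loose things on the bench. First push its yellow pawl slider fully down so that the ratchet can catch, then press its red hand bar down past the ratchet's last click until the arm is on its stop. Finish while still pressing it down there, not resting on the ratchet, so that I can slip the new belt on.

Things in the scene. Friction and masses are not known exactly. Their poses are not given: they have to be found in the camera images.
- linisher_a: the grinder to work on, aluminium idler wheel on its tensioner arm. Fixed, grey-green, 340 mm along x, 210 mm along y. Origin: under the centre of its base plate, on the bench; x runs from the black contact wheel (near end) to the motor (far end), y across towards the wheels' side (motor and hand bar are on the -y side), z up. Starts yawed up to 0.18 rad
- linisher_a_pivot (a point): point on the tensioner arm's pivot line, which runs along linisher_a's y; in linisher_a's frame at (60, 22, 150) mm. Above it stand the upright plate and the pawl guide, with flat tops 268 mm above the bench, at x 25 to 95 mm in linisher_a's frame; the motor with its black box is 60 to 170 mm along x, up to 153 mm high
- linisher_a_arm (a joint): angle of linisher_a's tensioner arm, rad: 0 = sprung up (rest), grows as the hand bar is pressed down, 0.5 = on its rubber stop. With the pawl slider home the ratchet clicks at about 0.16, 0.29 and 0.42; let go after the last click, the arm rises onto the pawl at about 0.42. The spring pushes the bar up with about 6 N at 0 and 14 N at 0.5, a newton or two more on a tooth
- linisher_a_grip (a point): middle of linisher_a's red hand bar: round, 24 mm in diameter, 100 mm long, lying along the machine's y, on the -y side of the arm's free end. At arm angle t it lies in linisher_a's frame at x = 60 - 190 cos(0.42 - t), y = -34, z = 150 + 190 sin(0.42 - t) mm: 227 mm high at rest, 135 mm at the stop. Clear above, 40 mm in front and behind, and 40 mm below the stop position
- linisher_a_slider (a joint): how far linisher_a's pawl slider is drawn up, m: 0 = fully down (home, pawl in the ratchet), up to 0.024; starts at 0.012 to 0.022. It stays where it is left, slides with about 6 N of friction, and is on a hard stop at 0
- linisher_a_knob (a point): centre of the top face of the yellow round knob (32 mm in diameter, 14 mm thick) on linisher_a's pawl slider, a brass stem that slides straight up and down in a steel guide over the ratchet. The top face is 284 mm above the bench when home, higher by the slider's value when drawn up. Nothing stands beside or above it
- linisher_b: the other grinder, same build and axes, without an idler wheel (a bare 12 mm spindle sticks out of its tensioner arm). Not to be touched. It and linisher_a swap places from start to start
- linisher_b_arm (a joint): the same for linisher_b's tensioner arm; stays at 0
- linisher_b_slider (a joint): the same for linisher_b's pawl slider, which starts anywhere from 0 to 0.022 and stays as it is
- spare_wheel_mid (a point): centre of the loose idler wheel taken off linisher_b: aluminium, 64 mm in diameter, 50 mm high, standing on its flat face on the bench; leave alone
- spanner: loose steel spanner, 190 mm long, lying on the bench; leave alone
- button_box: yellow two-button control box, 75 x 110 mm, 71 mm high, origin under its centre; leave alone
- brackets: pile of four rusty flat steel brackets, 150 x 60 mm, 40 mm high, origin under its centre; leave alone
- linisher_b_knob (a point): the same knob on linisher_b; leave alone

How it is judged:
On the way, in this order (a step that is already met when the one before it is completed fails the run):
1. the pawl slider of the grinder with the idler wheel is pushed fully down (within 3 mm), the arm still up (value of joint linisher_a_slider below 0.003 m and value of joint linisher_a_arm below 0.1 rad), for 0.2 s.
2. with the pawl home, its tensioner arm is pressed down past the ratchet's last click (value of joint linisher_a_arm above 0.44 rad and value of joint linisher_a_slider below 0.004 m), for 0.2 s.
At the end, for the whole second after the job is handed in: The robot is pressing (over 6 N) on the tensioner arm of the grinder with the idler wheel and holds it at its stop (arm angle over 0.46 of 0.5 rad, well below where the pawl alone would leave it), its pawl slider is fully down (within 4 mm), and the other grinder's arm is up (value of joint linisher_a_arm above 0.46 rad and value of joint linisher_a_slider below 0.004 m and contact force between any of the fingers, the arm and linisher_a_arm above 6 N and velocity of joint linisher_a_arm between -0.1 and 0.1 rad/s and value of joint linisher_b_arm below 0.05 rad); the arm keeps its last pose, push and grip.
It fails at once if the tensioner arm is pressed down while its pawl slider is still drawn up (value of joint linisher_a_arm above 0.12 rad and value of joint linisher_a_slider above 0.007 m).
It fails at once if the grinder without an idler wheel is worked (value of joint linisher_b_arm above 0.08 rad or distance of linisher_b_knob from where it was at the start of the episode above 0.006 m).
It fails at once if a loose thing on the bench is shifted by more than 30 mm (distance of any of spare_wheel_mid, spanner, button_box, brackets from where it was at the start of the episode above 0.03 m).
It also fails if it takes over 38 s, if anything falls off the work surface, if the arm or the gripper's body presses on something with over 40 N, if the wrist force passes 120 N, or if a joint passes its speed limit or range.

ROBOT

A 7-joint arm with a two-finger parallel gripper is mounted at the origin on the work surface. World frame = base frame: x ahead of the robot, y to its left, z up, the work surface at z = 0. Lengths are in m, angles in rad, forces in N, time in s.
With the tool pointing down it reaches from about 0.425 to 0.875 m from the base axis. Payload 4.7 kg.
Tool frame: the origin (TCP) lies where the fingers leave the gripper's body, on its centre line; the fingertips stand 70 mm ahead of it and the grasp point (between the pads) lies 51 mm ahead of it; z points along the fingers, y is the line along which they close (so a half turn about z gives the same grasp; the last joint's range is limited). The gripper opens to 87 mm and grips with 3 to 60 N. Pads are 19 mm wide; open, the fingers measure 117 mm over their backs; the gripper's body (75 mm by 190 mm) begins 51 mm behind the grasp point.
Start: joints at [1.273, 0.321, -0.07, 1.45, 0.023, 1.371, -0.057], TCP at [0.199, -0.619, 0.292] pointing down, gripper open.
Joint ranges: [-2.86, 2.86], [-0.3, 2.09], [-1.38, 1.24], [0.06, 2.45], [-1.56, 4.7], [0.09, 2.05], [-2.69, 2.69]. Speed limits (rad/s): [2.57, 2.57, 3.14, 3.14, 3.14, 3.14, 3.14].

INTERFACE

Orientations are given as a rotation vector (axis times angle).
In Python, from bench import ctrl gives the robot as it stands.
- The arm moves only by the tool play_rows, never from a script. Its argument "increments" is a list that holds one entry, the list of rows, each a list of 7 numbers: the shift along the tool's x, y, z as a fraction of full scale, then the turn, a rotation vector about the tool's x, y, z as a fraction of full scale, then the gripper command: -1 is shut, 1 is fully open, values between are in proportion. A call has 1 to 8 rows; each row is the pose to reach, as a shift and turn from the pose commanded when the call began, along the tool's axes at that moment; what a row does not reach only later rows make up. Full scale, the value 1, is 0.1 m for a shift and 90 degrees for a turn. A row lasts 1/10 s, in which the tool goes at most 50 mm and 8.59 degrees, less where a joint would pass 70% of its speed; a pose out of reach is approached as far as the arm can. A call with a number of a shift or a turn outside -1 to 1 is refused whole. A call with a gripper value outside its range is refused whole. The fingers move at their own pace and stop on an object; "squeeze" is the grip in N (left out, the last holds). Time passes only in rows, so rows that repeat a pose let the fingers close. It gives the time, the measured TCP pose, the force, the opening and the grip force at its end, in the units of the state.
- ctrl.get_state(): the state, without advancing time (a new reading comes with each control period).
- ctrl.get_image(name): name is "side" or "top" or "wrist"; returns the picture (400x640x3 uint8, red, green, blue); there is no depth.
- ctrl.get_calibration(name): a dict with "vertical_fov" (degrees; the focal length in pixels is half the picture's height over the tangent of half this angle, whatever the lens; pixels are square), "cx", "cy" (the principal point, pixels), "R" (3x3) and "t" (3): a world point X has camera coordinates R X + t; the wrist camera has in their place "T_tool_cam" (4x4, takes a point from camera to tool coordinates, whose origin is the TCP and whose axes are the flange's). Camera axes: x right, y down, z forward; pixel columns grow to the right and rows downward; lengths in m; the calibration is good to about 2 mm. A picture is of the moment at which its call begins: read the wrist's pose just before it. get_calibration takes no time and is no camera call.
- ctrl.close_job(): hands the job in; it is judged then, once.
The state is a dict: "time": time; "joint_positions": joint angles; "qd": joint speeds; "joint_torque": joint torques, N m; "position": TCP position; "tool_rot": TCP orientation; "ft_force": force on the tool from outside, world axes, zero at the start; "torque": the same for the moment, N m; "grip_width": opening from 0.0 (shut) to 1.0 (fully open); "grip_force": force on a finger pad.
Only numpy, scipy, OpenCV 4.12 (cv2) and the standard library are available. Lean on these libraries where they do the work, as an engineer would, in place of code of your own. Each camera call takes 0.05 s, during which the arm holds its last target. There are 200 camera calls.

## Working session

There is one attempt and no reset: what is moved stays moved. The work goes in short steps, Python scripts to look and compute and a tool call to move; the robot and the scene stay as the last step left them, time stands still between calls to the robot, and variables do not carry over. Pictures are saved under pics/ and viewed, at most 10 in all, crops included, and the job is handed in when it is done.

Besides the shell and the picture viewer there is one more tool, called after ">>>" in YAML: its name, and indented under it one key for each argument. play_rows: Moves the arm, as the interface text tells. Shift numbers are shares of 0.1 m and turn numbers shares of 90 degrees, none past 1 either way. Its arguments: {"type":"object","properties":{"increments":{"type":"array"},"squeeze":{"type":"number"}},"required":["increments"]}

```bash
mkdir -p pics; python3 - <<'E'
from bench import ctrl
import cv2
for n in("top","side"):
    cv2.imwrite(f"pics/{n}0.png",ctrl.get_image(n)[:,:,::-1]); print(n,ctrl.get_calibration(n))
print(ctrl.get_calibration("wrist"))
print(ctrl.get_state())
E
```

```text
top {'vertical_fov': 48.58107053475575, 'cx': 327.30140484783135, 'cy': 192.77114313014093, 'R': array([[ 0.01228323, -0.99986584,  0.01083596],
       [-0.98612504, -0.01390716, -0.16542065],
       [ 0.16554916, -0.00865371, -0.98616357]]), 't': array([-0.02048629,  0.44122368,  1.33225501])}
side {'vertical_fov': 54.52620858782719, 'cx': 318.41038347762293, 'cy': 195.7916720879445, 'R': array([[-0.65406774, -0.75643013, -0.00297528],
       [-0.56676669,  0.49266746, -0.66034407],
       [ 0.50096997, -0.43022347, -0.75095729]]), 't': array([0.29641952, 0.36282719, 0.99070139])}
{'vertical_fov': 61.841081099890836, 'cx': 317.24315975654986, 'cy': 195.65269132634393, 'T_tool_cam': array([[-0.00103647, -0.95958105, -0.28143052,  0.07679472],
       [ 0.99999854, -0.00137657,  0.00101078,  0.0013083 ],
       [-0.00135733, -0.28142906,  0.95958108, -0.09314596],
       [ 0.        ,  0.        ,  0.        ,  1.        ]])}
{'time': 0.1, 'joint_positions': array([ 1.27308497,  0.3217418 , -0.07010973,  1.45157781,  0.0225797 ,
        1.37081328, -0.05688348]), 'qd': array([-8.04729421e-05,  3.39684002e-04,  5.00795469e-04, -3.82193835e-03,
       -1.67808616e-03, -4.91978004e-04,  4.78294096e-04]), 'joint_torque': array([ 3.32380114e-05, -4.92570949e+01, -4.05798666e-01, -3.13396311e+01,
       -6.42091711e-02,  3.95317865e-02,  8.52245557e-05]), 'position': array([ 0.19926847, -0.61829067,  0.29126312]), 'tool_rot': array([-3.10177423e+00, -4.87643443e-01,  5.32142949e-04]), 'ft_force': array([-0.71813243,  0.82244827,  0.21353781]), 'torque': array([-0.04158702,  0.08478635,  0.0009662 ]), 'grip_force': 0.0, 'grip_width': 0.9976970928979709}
```

View pics/top0.png

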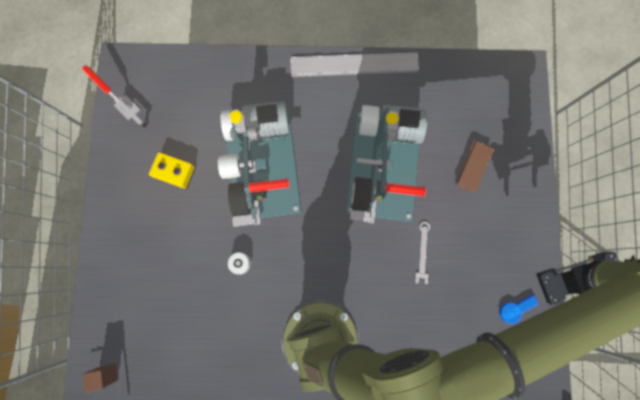

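View pics/side0.png

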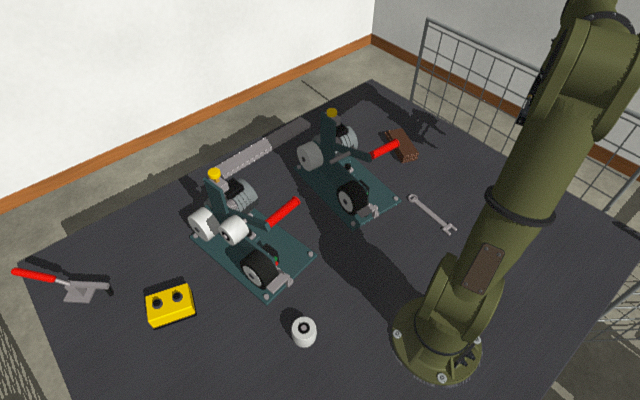

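Linisher_a is the left one: idler wheel at top (229,166), side (233,230), with its knob at top (236,117) and its bar at about (268,186). I'll take enlarged crops to measure it.

```bash
python3 - <<'E'
import cv2,numpy as np
a=cv2.imread("pics/top0.png")[90:240,205:315]; b=cv2.imread("pics/side0.png")[150:310,180:330]
a=cv2.resize(a,None,fx=3.6,fy=3.6,interpolation=2);b=cv2.resize(b,(400*150//160*1,int(400)),interpolation=2)
b=cv2.resize(cv2.imread("pics/side0.png")[155:305,185:310],None,fx=3.2,fy=3.6,interpolation=2)
cv2.imwrite("pics/crop.png",np.hstack([a,b]))
E
```

```text
(no output)
```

View pics/crop.png

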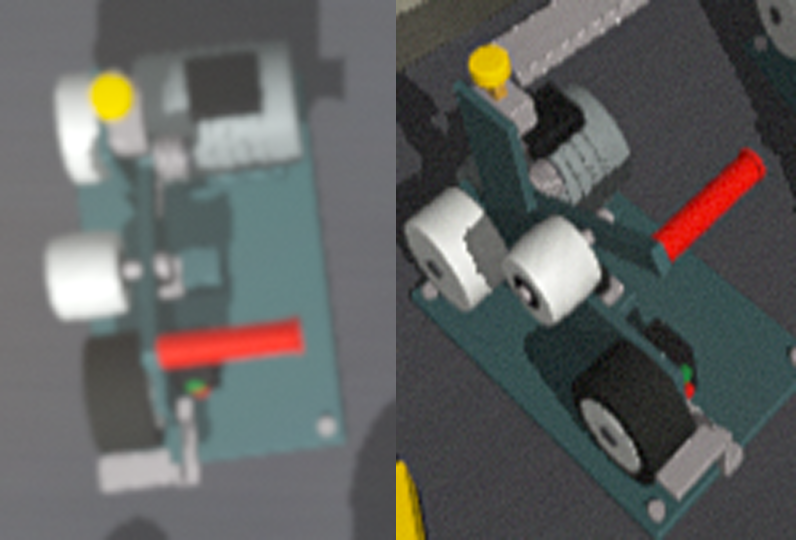

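```bash
cat > h.py <<'E'
import numpy as np
from bench import ctrl
def cam(n):
    c=ctrl.get_calibration(n); f=200/np.tan(np.radians(c["vertical_fov"]/2)); return c,f
def ray(n,u,v):
    c,f=cam(n); R=np.array(c["R"]); return -R.T@c["t"], R.T@np.array([(u-c["cx"])/f,(v-c["cy"])/f,1])
def atz(n,p,z):
    o,d=ray(n,*p); return o+d*(z-o[2])/d[2]
def tri(a,b):
    A=[];B=[]
    for n,p in(("top",a),("side",b)):
        o,d=ray(n,*p); d/=np.linalg.norm(d); P=np.eye(3)-np.outer(d,d); A.append(P);B.append(P@o)
    return np.linalg.lstsq(np.vstack(A),np.hstack(B),rcond=None)[0]
E
python3 - <<'E'
from h import *
np.set_printoptions(precision=4,suppress=True)
print("knob",tri((235.8,116.9),(214.4,171.4)),atz("top",(235.8,116.9),.301),atz("side",(214.4,171.4),.301))
L,Rr=atz("top",(249.2,188.1),.227),atz("top",(288.3,183.1),.227)
print("bar",tri((268.75,185.6),(282,211.9)),L,Rr,(L+Rr)/2,np.linalg.norm(L-Rr))
l,r=atz("side",(268.4,223.9),.227),atz("side",(295.6,200),.227);print(l,r)
# base plate corners near right (343,440) , right-top
c=[atz("top",(205+x/3.6,90+y/3.6),.012) for x,y in((343,440),(305,130))];print(c,)
for p in((L-Rr),(c[1]-c[0])):print(np.arctan2(p[1],p[0]))
from scipy.spatial.transform import Rotation as R
s=ctrl.get_state();print(s["position"],R.from_rotvec(s["tool_rot"]).as_matrix())
E
```

```text
knob [0.5895 0.223  0.3018] [0.5902 0.2236 0.301 ] [0.5898 0.2224 0.301 ]
bar [0.4264 0.1427 0.2289] [0.4192 0.1944 0.227 ] [0.4342 0.0911 0.227 ] [0.4267 0.1428 0.227 ] 0.10438566355605497
[0.4195 0.1899 0.227 ] [0.4361 0.0915 0.227 ]
[array([0.3829, 0.0687, 0.012 ]), array([0.6619, 0.109 , 0.012 ])]
1.7148799301323319
0.14334185714700629
[ 0.1993 -0.6183  0.2913] [[ 0.9518  0.3068 -0.0006]
 [ 0.3068 -0.9518  0.0016]
 [-0.0001 -0.0018 -1.    ]]
```

Two cameras agree to within 1 mm, the yaw is about 0.144, and the knob falls at local (59.6, 22) as it should. Next I raise the arm, close the fingers and travel.

>>> play_rows:
  increments:
    - [[0, 0, -0.5, 0, 0, 0, -1], [0, 0, -1, 0, 0, 0, -1], [0.3, 0, -1, 0, 0, 0, -1], [0.6, -0.2, -1, 0, 0, 0, -1], [1, -0.4, -1, 0, 0, 0, -1], [1, -0.4, -1, 0, 0, 0, -1]]
  squeeze: 20

```text
time: 0.7
position: [0.2893, -0.5446, 0.3925]
tool_rot: [-3.098, -0.505, -0.007]
ft_force: [0.7, 0.8, 0.8]
grip_width: 0.54
grip_force: 0.0
```

>>> play_rows:
  increments:
    - [[0.3, -0.3, -0.3, 0, 0, 0, -1], [0.7, -0.7, -0.3, 0, 0, 0, -1], [1, -1, -0.3, 0, 0, 0, -1], [1, -1, -0.3, 0, 0, 0, -1]]

```text
time: 1.1
position: [0.3521, -0.417, 0.4233]
tool_rot: [-3.099, -0.507, -0.005]
ft_force: [0.1, -0.3, 0.6]
grip_width: 0.17
grip_force: 0.0
```

>>> play_rows:
  increments:
    - [[0.3, -0.3, 0, 0, 0, 0, -1], [0.7, -0.7, 0, 0, 0, 0, -1], [1, -1, 0, 0, 0, 0, -1], [1, -1, 0, 0, 0, 0, -1]]

```text
time: 1.5
position: [0.4153, -0.2907, 0.4227]
tool_rot: [-3.098, -0.508, -0.004]
ft_force: [0.8, 0.0, -0.1]
grip_width: 0.01
grip_force: 0.0
```

>>> play_rows:
  increments:
    - [[0.3, -0.3, 0, 0, 0, 0, -1], [0.7, -0.7, 0, 0, 0, 0, -1], [1, -1, 0, 0, 0, 0, -1], [1, -1, 0, 0, 0, 0, -1]]

```text
time: 1.9
position: [0.4786, -0.1646, 0.4224]
tool_rot: [-3.097, -0.508, -0.003]
ft_force: [0.1, -0.6, 0.5]
grip_width: 0.004
grip_force: 0.0
```

>>> play_rows:
  increments:
    - [[0.3, -0.3, 0, 0, 0, 0, -1], [0.7, -0.7, 0, 0, 0, 0, -1], [1, -1, 0, 0, 0, 0, -1], [1, -1, 0, 0, 0, 0, -1]]

```text
time: 2.3
position: [0.5418, -0.0387, 0.4219]
tool_rot: [-3.096, -0.507, -0.002]
ft_force: [0.3, 0.4, -0.0]
grip_width: 0.005
grip_force: 0.0
```

>>> play_rows:
  increments:
    - [[0.3, -0.4, 0, 0, 0, 0, -1], [0.5, -0.8, 0, 0, 0, 0, -1], [0.6, -1, 0, 0, 0, 0, -1], [0.6, -1, 0, 0, 0, 0, -1]]

```text
time: 2.7
position: [0.5664, 0.0711, 0.4219]
tool_rot: [-3.099, -0.5, 0.001]
ft_force: [0.5, 0.5, 0.3]
grip_width: 0.007
grip_force: 0.0
```

>>> play_rows:
  increments:
    - [[0.3, -0.4, 0, 0, 0, 0, -1], [0.5, -0.8, 0, 0, 0, 0.06, -1], [0.6, -1, 0, 0, 0, 0.115, -1], [0.6, -1, 0, 0, 0, 0.115, -1], [0.6, -1, 0, 0, 0, 0.115, -1]]

```text
time: 3.2
position: [0.5936, 0.1788, 0.4217]
tool_rot: [3.133, 0.206, -0.001]
ft_force: [-0.1, -1.1, -1.0]
grip_width: 0.0
grip_force: 0.0
```

```bash
cat >> h.py <<'E'
from scipy.spatial.transform import Rotation as Ro
def totool(p,tip=0.07):
    s=ctrl.get_state(); M=Ro.from_rotvec(s["tool_rot"]).as_matrix()
    return M.T@(np.array(p)-s["position"])-[0,0,tip]
E
python3 - <<'E'
from h import *
s=ctrl.get_state();print(s["position"],s["tool_rot"],s["joint_positions"],s["time"],2*np.arctan2(s["tool_rot"][1],s["tool_rot"][0]),totool((.590,.223,.301)))
E
```

```text
[0.59363406 0.17882853 0.42166392] [ 3.13317890e+00  2.06001823e-01 -1.41097507e-03] [ 0.22395619  0.30540454 -0.73542553  1.28711019  0.20456224  1.62519304
 -1.91648002] 3.2 0.13130801486535 [ 0.00230186 -0.04445835  0.05059131]
```

>>> play_rows:
  increments:
    - [[0.02, -0.44, 0, 0, 0, 0, -1], [0.02, -0.44, 0.2, 0, 0, 0, -1], [0.02, -0.44, 0.4, 0, 0, 0, -1], [0.02, -0.44, 0.45, 0, 0, 0, -1], [0.02, -0.44, 0.5, 0, 0, 0, -1], [0.02, -0.44, 0.55, 0, 0, 0, -1], [0.02, -0.44, 0.6, 0, 0, 0, -1]]

```text
time: 3.9
position: [0.59, 0.2219, 0.3642]
tool_rot: [3.132, 0.201, 0.003]
ft_force: [-2.7, -4.4, 7.6]
grip_width: 0.003
grip_force: 3.2
```

```bash
python3 - <<'E'
from h import *
import cv2
s=ctrl.get_state();print(s["position"],s["ft_force"],totool((.590,.223,.284)))
a=ctrl.get_image("side")[120:270,130:330,::-1];b=ctrl.get_image("top")[60:210,180:380,::-1]
cv2.imwrite("pics/k.png",np.hstack([cv2.resize(q,None,fx=2,fy=2) for q in(a,b)]))
E
```

```text
[0.59004765 0.22192834 0.36421055] [-2.7082129  -4.44917086  7.55781355] [-3.00144546e-05 -1.32144656e-03  1.02068350e-02]
```

View pics/k.png

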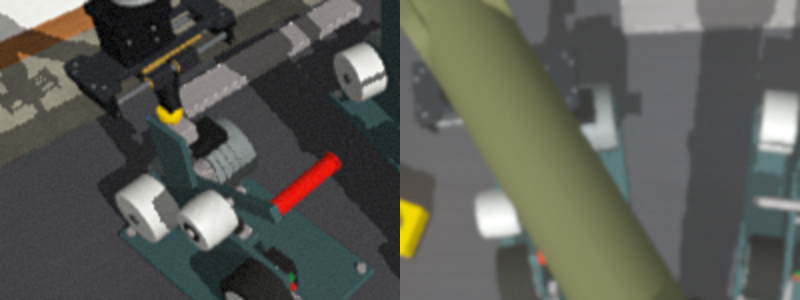

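The closed fingertips sit on the yellow knob (crop (170,115)) and are pushing at about 8 N, with the tip 10 mm above home. I continue down to the stop.

>>> play_rows:
  increments:
    - [[0, 0, 0.04, 0, 0, 0, -1], [0, 0, 0.08, 0, 0, 0, -1], [0, 0, 0.11, 0, 0, 0, -1], [0, 0, 0.13, 0, 0, 0, -1], [0, 0, 0.13, 0, 0, 0, -1]]

```text
time: 4.5
position: [0.5902, 0.2231, 0.3538]
tool_rot: [3.133, 0.203, 0.007]
ft_force: [-4.8, -6.1, 15.4]
grip_width: 0.001
grip_force: 8.0
```

>>> play_rows:
  increments:
    - [[0, 0, 0.03, 0, 0, 0, -1], [0, 0, 0.05, 0, 0, 0, -1], [0, 0, 0.05, 0, 0, 0, -1], [0, 0, 0.05, 0, 0, 0, -1]]

```text
time: 4.9
position: [0.5901, 0.2232, 0.3533]
tool_rot: [3.133, 0.202, 0.013]
ft_force: [-8.7, -9.1, 33.0]
grip_width: 0.004
grip_force: 16.4
```

>>> play_rows:
  increments:
    - [[0, 0, -0.3, 0, 0, 0, -1], [0, 0, -0.6, 0, 0, 0, -1], [-0.4, 0.2, -0.6, 0, 0, 0, -1], [-0.8, 0.4, -0.6, 0, 0, 0, -1], [-1, 0.5, -0.6, 0, 0, 0, -1], [-1, 0.5, -0.6, 0, 0, 0, -1]]

```text
time: 5.5
position: [0.4955, 0.1606, 0.4054]
tool_rot: [3.133, 0.202, 0.004]
ft_force: [0.1, 0.1, -0.0]
grip_width: 0.003
grip_force: 0.0
```

>>> play_rows:
  increments:
    - [[-0.3, 0.03, 0, 0, 0, 0, -1], [-0.6, 0.06, 0, 0, 0, 0, -1], [-0.73, 0.06, 0.2, 0, 0, 0, -1], [-0.73, 0.06, 0.4, 0, 0, 0, -1], [-0.73, 0.06, 0.4, 0, 0, 0, -1]]

```text
time: 6.0
position: [0.4245, 0.1466, 0.3626]
tool_rot: [3.134, 0.207, -0.004]
ft_force: [-0.4, 0.2, 0.2]
grip_width: 0.003
grip_force: 0.0
```

```bash
python3 - <<'E'
from h import *
import cv2
s=ctrl.get_state();print(s["position"],s["tool_rot"],s["ft_force"],s["joint_positions"],totool((.4265,.1428,.239)),totool((.411,.1406,.147)))
a=ctrl.get_image("side")[120:320,130:380,::-1]
cv2.imwrite("pics/b.png",cv2.resize(a,None,fx=2.4,fy=2.4))
E
```

```text
[0.42450381 0.14660236 0.36259941] [ 3.13430731  0.20722586 -0.00355772] [-0.35652336  0.22667767  0.18527564] [ 0.41073902 -0.14338687 -0.71303452  1.78134346 -0.09416223  1.47177636
 -1.72640078] [0.00176118 0.00399623 0.05359687] [-0.01368288  0.00410974  0.1456325 ]
```

View pics/b.png

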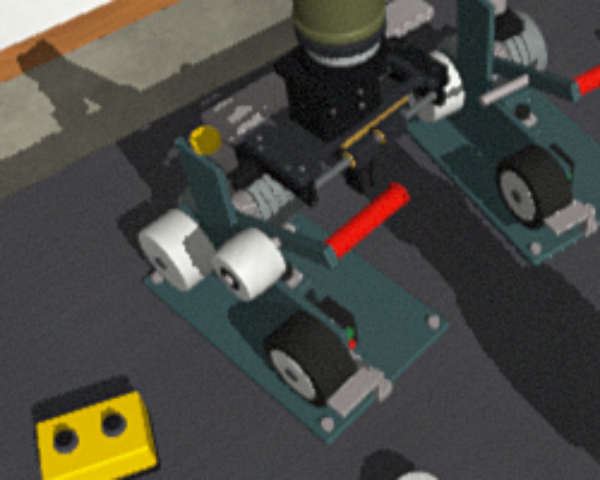

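The slider is down and the fingers are above the bar at about (365,190). Now I press along the arc.

>>> play_rows:
  increments:
    - [[0.02, -0.05, 0.25, 0, 0, 0, -1], [0.02, -0.05, 0.45, 0, 0, 0, -1], [0, -0.05, 0.55, 0, 0, 0, -1], [-0.03, -0.05, 0.65, 0, 0, 0, -1], [-0.06, -0.05, 0.75, 0, 0, 0, -1], [-0.09, -0.05, 0.85, 0, 0, 0, -1], [-0.11, -0.05, 0.93, 0, 0, 0, -1], [-0.12, -0.05, 1, 0, 0, 0, -1]]

```text
time: 6.85
position: [0.4107, 0.15, 0.2661]
tool_rot: [3.133, 0.207, -0.009]
ft_force: [-11.7, -2.4, 16.7]
grip_width: 0.002
grip_force: 8.2
```

```bash
python3 - <<'E'
from h import *
s=ctrl.get_state();print(s["position"],s["ft_force"],s["joint_positions"],totool((.411,.1406,.147)))
E
```

```text
[0.41071862 0.14997146 0.26612691] [-11.73366381  -2.44256886  16.70757131] [ 0.39739825 -0.11920793 -0.74411398  1.95579114 -0.08425919  1.28068143
 -1.7576118 ] [-0.0002513   0.00918825  0.04914125]
```

>>> play_rows:
  increments:
    - [[-0.03, 0, 0.06, 0, 0, 0, -1], [-0.05, 0, 0.14, 0, 0, 0, -1], [-0.06, 0, 0.22, 0, 0, 0, -1], [-0.06, 0, 0.3, 0, 0, 0, -1], [-0.06, 0, 0.38, 0, 0, 0, -1], [-0.06, 0, 0.44, 0, 0, 0, -1]]

```text
time: 7.45
position: [0.4055, 0.1492, 0.2217]
tool_rot: [3.134, 0.206, -0.007]
ft_force: [-10.6, -3.2, 13.7]
grip_width: 0.002
grip_force: 6.8
```

```bash
python3 - <<'E'
from h import *
s=ctrl.get_state();print(s["position"],s["ft_force"],s["joint_positions"],totool((.411,.1406,.147)))
E
```

```text
[0.40545821 0.14921138 0.22166056] [-10.64367594  -3.22165742  13.65662274] [ 0.39220371 -0.08870237 -0.75985223  2.02676438 -0.06622243  1.18475511
 -1.77964461] [0.0047153  0.0092022  0.00464685]
```

>>> play_rows:
  increments:
    - [[0, 0, 0.05, 0, 0, 0, -1], [0, 0, 0.09, 0, 0, 0, -1], [0, 0, 0.11, 0, 0, 0, -1], [0, 0, 0.11, 0, 0, 0, -1], [0, 0, 0.11, 0, 0, 0, -1]]

```text
time: 7.95
position: [0.4057, 0.1494, 0.2154]
tool_rot: [3.131, 0.206, -0.008]
ft_force: [-24.3, -6.9, 47.9]
grip_width: 0.002
grip_force: 23.7
```

```bash
python3 - <<'E'
from h import *
import cv2
s=ctrl.get_state();print(s["position"],s["ft_force"],totool((.411,.1406,.147)))
a=ctrl.get_image("side")[120:320,130:380,::-1]
cv2.imwrite("pics/c.png",cv2.resize(a,None,fx=2.4,fy=2.4))
s=ctrl.get_state();print(s["position"],s["ft_force"])
E
```

```text
[0.40574655 0.14944617 0.21537424] [-24.2784424   -6.91223084  47.89295637] [ 0.00441278  0.00923737 -0.00161806]
[0.40571843 0.14944141 0.21536631] [-23.43159432  -6.85686357  47.52697855]
```

View pics/c.png

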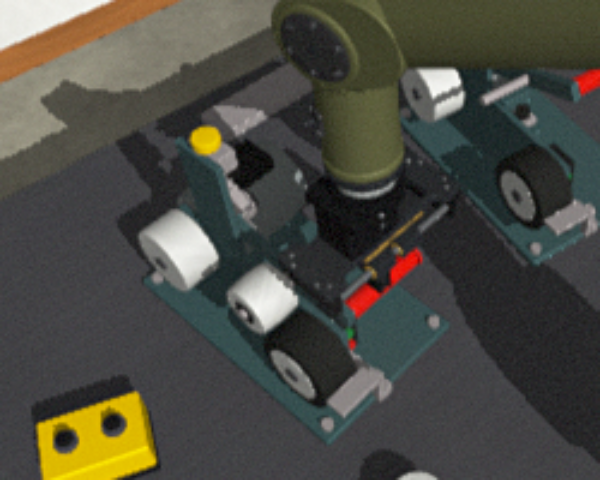

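The bar is on its stop at (385,285): tip height is 0.145 and the force has risen steeply to 48 N. The knob is still home. I ease off slightly, keeping it on the stop, and hand in.

>>> play_rows:
  increments:
    - [[0, 0, -0.02, 0, 0, 0, -1], [0, 0, -0.02, 0, 0, 0, -1], [0, 0, -0.02, 0, 0, 0, -1], [0, 0, -0.02, 0, 0, 0, -1]]

```text
time: 8.4
position: [0.4056, 0.1494, 0.2158]
tool_rot: [3.132, 0.206, -0.008]
ft_force: [-18.8, -5.8, 35.4]
grip_width: 0.006
grip_force: 17.6
```

```bash
python3 -c "
from bench import ctrl
print(ctrl.close_job())"
```

```text
the job is handed in; nothing more can be done
None
```

I pushed linisher_a's pawl slider fully down, then pressed its hand bar past the last click onto the stop. The job is handed in with the arm still pressing the bar there at about 35 N; the verdict was not shown.

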